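# Seat the wooden block and flip the drilling template over onto it

## Robot

A 6-joint arm with a two-finger parallel gripper is mounted at the origin on a cart in front of the work surface, level with it; the furniture and walls round the work are solid. World frame = base frame: x ahead of the robot, y to its left, z up, the work surface at z = 0. Lengths are in m, angles in rad, forces in N, time in s.
With the tool pointing down it reaches from about 0.25 to 0.725 m from the base axis. Payload 4 kg.
Tool frame: the origin (TCP) lies where the fingers leave the gripper's body, on its centre line; the fingertips stand 73 mm ahead of it and the grasp point (between the pads) lies 54 mm ahead of it (bot.tip_reach is the z of the fingertips in the tool frame, in m); z points along the fingers, x is the direction in which the jaws open and shut, and the axes are right-handed (so a half turn about z gives the same grasp; the last joint's range is limited). The gripper opens to 85 mm and grips with 20 to 120 N. Pads are 22 mm wide; open, the fingers measure 114 mm over their backs; the gripper's body (76 mm by 85 mm) begins 54 mm behind the grasp point. The pads swing forward as they close: fully open they stand 13 mm farther back than shut.
Start: joints at [1.11, 0.241, 0.005, 1.335, 0, 1.571], TCP at [0.222, 0.448, 0.304] pointing down, gripper open.
Joint ranges: [-2.72, 2.72], [-1.05, 1.87], [-1.09, 1.28], [-1.99, 2.15], [-1.42, 1.44], [-3.14, 3.14]. Speed limits (rad/s): [2.79, 2.79, 3.14, 3.14, 3.14, 3.14].

## Interface

Orientations are given as a unit quaternion [x, y, z, w].
In Python, from workcell import bot, vision, job_done gives the robot as it stands.
- The arm moves only by the tool drive_tool, never from a script. Its argument "steps" is one flat list of numbers, 7 for each row, row after row: the shift along the tool's x, y, z in m, then the turn, a rotation vector about the tool's x, y, z in degrees, then the closure, from -1 (fully open) to 1 (shut). A call has 1 to 8 rows; each row shifts and turns the commanded pose from where the row before left it, along the tool's axes as they then stand; what a row does not reach is not made up. A row lasts 1/12 s, in which the tool goes at most 41.7 mm and 7.16 degrees, less where a joint would pass 70% of its speed; a pose out of reach is approached as far as the arm can. A call is refused whole if a number of a shift passes 0.0417 or a number of a turn 7.16, either way. A call with a gripper value outside its range is refused whole. The fingers move at their own pace and stop on an object; the grip force is fixed at half the most. Time passes only in rows, so rows that do not move let the fingers close. It gives the time, the measured TCP pose, the force and the opening at its end, in the units of the state.
- bot.get_obs(): the state, without advancing time (a new reading comes with each control period).
- vision.camera(name): name is "side" or "top" or "wrist"; returns (picture, depth): 384x512x3 uint8, red, green, blue; 384x512 float32, m along the optical axis (not along the pixel's ray), 0 where there is no reading.
- vision.camera_model(name): a dict with "mtx" (3x3 intrinsics, pixels), "D" ([k1, k2, p1, p2, k3] as OpenCV has them; the pictures are not rectified), "rvec" (rotation vector, rad) and "tvec" (3), from world to camera coordinates, as OpenCV has them. Camera axes: x right, y down, z forward; pixel columns grow to the right and rows downward; lengths in m; the calibration is good to about 2 mm. A picture is of the moment at which its call begins: read the wrist's pose just before it. camera_model takes no time and is no camera call; for the wrist camera it gives the pose at the moment of the call.
- job_done(): hands the job in, once; it reports no verdict.
The state is a dict: "clock": time; "joint_pos": joint angles; "joint_vel": joint speeds; "tau": joint torques, N m; "eef_pos": TCP position; "tool_rot": TCP orientation; "ft_force": force on the tool from outside, world axes, zero at the start; "ft_torque": the same for the moment, N m; "grip_width": finger opening in m.
Only numpy, scipy, OpenCV 4.12 (cv2) and the standard library are available. Lean on these libraries where they do the work, as an engineer would, in place of code of your own. Each camera call takes 0.05 s, during which the arm holds its last target.

## Task

Nothing here needs gripping. Pushing with the fingertips, first slide the wooden block along between the jig's rails until it is fully home against the steel spine bar; do not lift it. Then swing the hinged aluminium drilling template (the leaf leaning back on the other side of the spine) up and over the spine and press it down so that it lies flat on the block, without flinging it over or letting it slam. Leave the small things lying round the jig where they are.

Things in the scene. Friction and masses are not known exactly. Their poses are not given: they have to be found in the camera images.
- jig: Drilling jig fixed to the table: plywood base 150 mm (its x) by 250 mm (its y, from +98 to -152 mm), 12 mm thick. Origin on the table top under the spine's middle; z up. On the -y side lie the block and two wooden rails (inner faces at x = +-48 mm, tops 24 mm above the table, y = -20 to -150 mm); on the +y side the template leans back over two rest posts (63 mm high, x = +-35, y = 45 mm).
- leaf (a joint): Angle of the aluminium template about the hinge (rad): 0 = level towards the jig's +y; pi/2 = upright; pi = turned over, level, flat on the block's top. Starts at 0.3 to 0.75. Friction hinge: it stays where it is left, takes about 2 N at the free edge to turn and must be pressed the whole way down.
- hinge_mid (a point): Middle of the hinge axis, 56.5 mm above the table; the axis runs along the jig's x, over the dark steel spine bar (120 mm long, faces at jig y = +8 and -8 mm, its end cheeks reach 68 mm above the table).
- leaf_edge (a point): Middle of the template's free edge, at mid thickness, 90 mm from the hinge axis. The plate is 100 mm long along the hinge, 5 mm thick, centred on the axis. Two drill bushes (18 mm across, 6 mm high) stand 32 mm either side of its middle, 33 mm from the hinge, on the face that is underneath at first and on top at the end; the plate is bare between them.
- block_center (a point): Centre of the loose softwood block, about 0.13 kg: 50 mm along the jig's y, 90 mm along the jig's x (its own y axis), 42 mm high. It lies on the jig's base (its top 54 mm above the table) between the rails, its spine-side face 32 to 80 mm short of the spine bar at first.
- block_home (a point): Fixed point of the jig where the block's centre is when the block is home against the spine bar: jig y = -33 mm, 33 mm above the table.
- centre_punch: Bystander, leave alone: centre punch, grey steel, 110 mm long, 10 mm high, lies on the table beside the jig's -x edge. Origin under its middle.
- nut_1: Bystander, leave alone: rusty hex nut, 34 mm across, 14 mm high, on the table beside the jig's +x edge. Origin under its middle.
- nut_2: Bystander, leave alone: rusty hex nut, 29 mm across, 13 mm high, on the table beside the jig's +x edge. Origin under its middle.
- chalk: Bystander, leave alone: stick of white chalk, about 63 mm long, 12 mm high, on the table beside the jig's -x edge. Origin under its middle.
- tape_measure: Bystander, leave alone: tape measure, 54x80x68 mm, to the left of the work. Origin under its middle.
- line_reel: Bystander, leave alone: white line reel, 46 mm across, 33 mm high, to the left of the work. Origin under its middle.
Mind the look-alikes: they are no part of the job. Leave any pink or purple look-alike of the part that bears block_center alone.

How it is judged:
By the outcome, as a careful person would: the job done as asked, in the order asked, and still so for the second after the job is handed in, with the robot touching nothing.
It also fails if it takes over 53 s, if anything falls off the work surface, if the arm or the gripper's body presses on something with over 40 N, if the wrist force passes 120 N, or if a joint passes its speed limit or range.

## Working session

There is one attempt and no reset: what is moved stays moved. The work goes in short steps, Python scripts to look and compute and a tool call to move; the robot and the scene stay as the last step left them, time stands still between calls to the robot, and variables do not carry over. Pictures are saved under pics/ and viewed, and the job is handed in when it is done.

Besides the shell and the picture viewer there is one more tool, called by a JSON object that holds its "method" and its "body", one argument or row to a line. drive_tool: Moves the arm, as the interface text tells. Its arguments: {"type":"object","properties":{"steps":{"type":"array"}},"required":["steps"]}

```bash
mkdir -p pics; ls; cat > h.py <<'E'
import numpy as np, cv2
from workcell import bot, vision, job_done
def snap(n,f):
    im,d=vision.camera(n); m=vision.camera_model(n)
    cv2.imwrite(f'pics/{f}.png',im[:,:,::-1]); np.savez(f'pics/{f}.npz',im=im,d=d,**{k:np.array(m[k]) for k in('mtx','D','rvec','tvec')})
    return im,d,m
def pts(d,m,uv):
    uv=np.array(uv,float).reshape(-1,1,2); n=cv2.undistortPoints(uv,np.array(m['mtx']),np.array(m['D'])).reshape(-1,2)
    R=cv2.Rodrigues(np.array(m['rvec'],float))[0]; t=np.array(m['tvec']).ravel()
    return n,R,t
def onplane(m,uv,z):
    n,R,t=pts(None,m,uv); c=-R.T@t; r=np.c_[n,np.ones(len(n))]@R
    return c+r*((z-c[2])/r[:,2])[:,None]
def cloud(d,m,uv):
    n,R,t=pts(None,m,uv); uv=np.array(uv).reshape(-1,2).astype(int); z=d[uv[:,1],uv[:,0]]
    return (np.c_[n,np.ones(len(n))]*z[:,None]-t)@R
def load(f):
    a=np.load(f'pics/{f}.npz'); return a['im'],a['d'],a
E
python3 - <<'E'
from h import *
o=bot.get_obs(); print(o)
snap('side','s0'); snap('top','t0')
E
```

```text
pics
{'clock': 0.0, 'joint_pos': array([ 1.11003556e+00,  2.41373589e-01,  3.71086872e-03,  1.33519080e+00,
       -8.21032678e-06,  1.57079733e+00]), 'joint_vel': array([ 0.0013238 ,  0.00072421, -0.00081647, -0.00228301,  0.00095956,
        0.00052339]), 'tau': array([-1.18573655e-03, -3.72324729e+01,  2.52404022e+01,  1.70134770e-02,
       -9.62874469e-05, -1.60056817e-05]), 'eef_pos': array([0.22210067, 0.44742154, 0.30302737]), 'tool_rot': array([ 8.49890883e-01,  5.26957711e-01, -8.72029709e-04,  5.45515870e-04]), 'ft_force': array([-0.01888127,  0.19287287,  0.69813625]), 'ft_torque': array([-0.06696329, -0.01426035, -0.00509534]), 'grip_width': 0.08550998435451924}
```

View pics/s0.png

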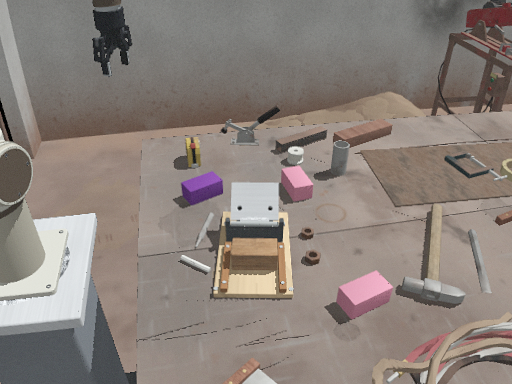

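View pics/t0.png

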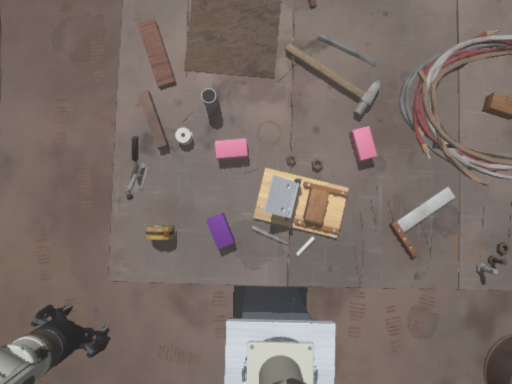

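```bash
python3 - <<'E'
from h import *
im,d,m=load('t0'); c=im[150:260,235:365,::-1]; cv2.imwrite('pics/t0c.png',cv2.resize(c,None,fx=5,fy=5,interpolation=cv2.INTER_CUBIC))
im,d,m=load('s0'); c=im[170:310,170:330,::-1]; cv2.imwrite('pics/s0c.png',cv2.resize(c,None,fx=4,fy=4,interpolation=cv2.INTER_CUBIC))
E
```

```text
(no output)
```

View pics/t0c.png

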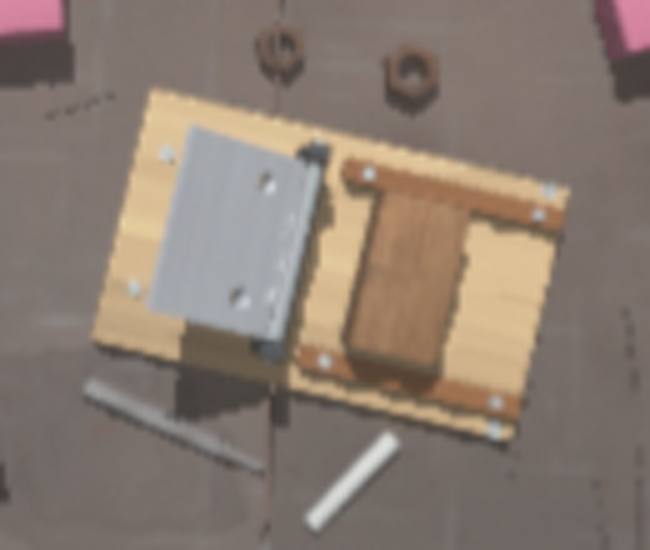

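View pics/s0c.png

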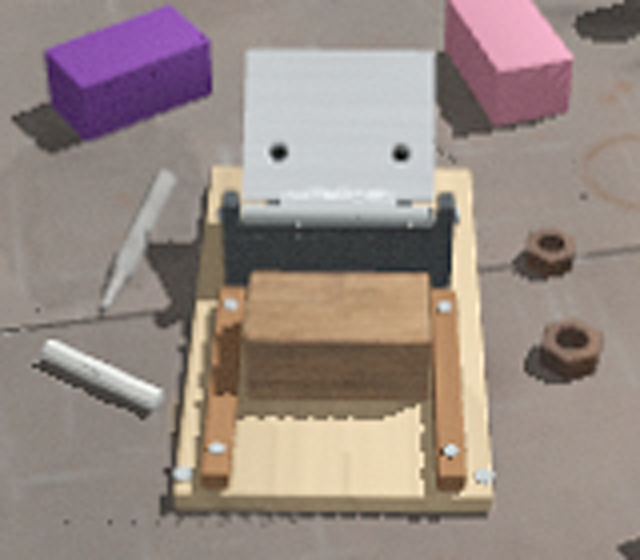

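```bash
cat > meas.py <<'E'
from h import *
im,d,m=load('t0')
f=lambda p,s,o:(np.array(p)+.5)/s-.5+np.array(o)
T=lambda p:f(p,5,(235,150))
P=onplane(m,T([(152,90),(570,190),(513,440),(92,343)]),.012); print('base',P.round(4))
print('sides',[np.linalg.norm(P[i]-P[(i+1)%4]).round(4) for i in range(4)])
# jig: corners (+x,+y98),(+x,-152),(-x,-152),(-x,+98)
J=np.array([[.075,.098],[.075,-.152],[-.075,-.152],[-.075,.098]])
a=J-J.mean(0); b=P[:,:2]-P[:,:2].mean(0)
th=np.arctan2((a[:,0]*b[:,1]-a[:,1]*b[:,0]).sum(),(a*b).sum()); R=np.array([[np.cos(th),-np.sin(th)],[np.sin(th),np.cos(th)]])
o=P[:,:2].mean(0)-R@J.mean(0); print('top: origin',o.round(4),'yaw deg',np.degrees(th).round(2),'res',(P[:,:2]-(J@R.T+o)).round(4).tolist())
B=onplane(m,T([(378,193),(470,203),(438,372),(348,350)]),.054); print('block top(jig)',((B[:,:2]-o)@R).round(4))
S=lambda p:f(p,4,(170,170))
# cloud from depth both
for nm in('t0','s0'):
    im,d,m=load(nm); v,u=np.mgrid[0:384,0:512]; uv=np.c_[u.ravel(),v.ravel()]; 
    X=cloud(d,m,uv); q=(X[:,:2]-o)@R; z=X[:,2]; ok=(d.ravel()>0)
    s=ok&(abs(q[:,0])<.03)&(q[:,1]<-.02)&(q[:,1]>-.15)&(z>.045)&(z<.065); 
    print(nm,'blocktop n',s.sum(),'z',np.median(z[s]),'y range',np.percentile(q[s,1],[2,98]).round(4))
    s=ok&(abs(q[:,0])<.03)&(q[:,1]<.12)&(q[:,1]>.01)&(z>.05); 
    A=np.polyfit(q[s,1],z[s],1); print(nm,'leaf n',s.sum(),'slope rad',np.arctan(A[0]).round(3),'z at y=0',A[1].round(4),'y max',np.percentile(q[s,1],[1,99]).round(4),'zmax',np.percentile(z[s],99).round(4))
    s=ok&(abs(q[:,0])<.06)&(abs(q[:,1])<.14)&(z>.02)
    print(' x-extent leaf',np.percentile(q[ok&(abs(q[:,0])<.08)&(q[:,1]>.015)&(q[:,1]<.12)&(z>.06),0],[1,99]).round(4))
im,d,m=load('s0')
Ps=onplane(m,S([(213,168),(470,168),(492,498),(174,498)]),.012)
print('side base corners jig',((Ps[:,:2]-o)@R).round(4))
E
python3 meas.py
```

```text
base [[ 0.5945  0.0579  0.012 ]
 [ 0.5435 -0.1863  0.012 ]
 [ 0.3982 -0.1557  0.012 ]
 [ 0.4474  0.0885  0.012 ]]
sides [np.float64(0.2495), np.float64(0.1485), np.float64(0.2491), np.float64(0.1503)]
top: origin [ 0.5013 -0.0224] yaw deg -11.65 res [[-0.0001, -0.0004], [-0.0006, 0.0002], [0.001, 0.0005], [-0.0003, -0.0002]]
block top(jig) [[ 0.0433 -0.0377]
 [ 0.0496 -0.0888]
 [-0.0457 -0.0922]
 [-0.0453 -0.0409]]
t0 blocktop n 398 z 0.05456052271540586 y range [-0.0899 -0.0412]
t0 leaf n 522 slope rad 0.626 z at y=0 0.0599 y max [0.0109 0.0741] zmax 0.1132
 x-extent leaf [-0.0488  0.0491]
s0 blocktop n 580 z 0.051928190629414304 y range [-0.0915 -0.0443]
s0 leaf n 960 slope rad 0.622 z at y=0 0.0573 y max [0.0106 0.0713] zmax 0.109
 x-extent leaf [-0.0477  0.0511]
side base corners jig [[-0.0716  0.0942]
 [ 0.0768  0.0959]
 [ 0.0748 -0.1536]
 [-0.0731 -0.1547]]
```

{"method": "drive_tool", "body": {
  "steps": [0, 0, 0, 0, 0, 6.8, 0.3, 0, 0, 0, 0, 0, 6.8, 0.3, 0, 0, 0, 0, 0, 6.8, 0.3, 0, 0, 0, 0, 0, 6.8, 0.3, 0, 0, 0, 0, 0, 6.8, 0.3, 0, 0, 0, 0, 0, 6.8, 0.3, 0, 0, 0, 0, 0, 6.8, 0.3, 0, 0, 0, 0, 0, 6.8, 0.3]
}}

```text
clock: 0.77
eef_pos: [0.2222, 0.4476, 0.3034]
tool_rot: [0.997, 0.077, -0.0, 0.001]
ft_force: [0.4, 0.3, -0.3]
grip_width: 0.0298
```

{"method": "drive_tool", "body": {
  "steps": [0, 0, 0, 0, 0, 6.8, 0.3, 0, 0, 0, 0, 0, 6.8, 0.3, 0, 0, 0, 0, 0, 6.8, 0.3, 0.023, 0.0326, 0, 0, 0, 0, 0.3, 0.023, 0.0326, 0, 0, 0, 0, 0.3, 0.023, 0.0326, 0, 0, 0, 0, 0.3, 0.023, 0.0326, 0, 0, 0, 0, 0.3, 0.023, 0.0326, 0, 0, 0, 0, 0.3]
}}

```text
clock: 1.43
eef_pos: [0.3035, 0.2639, 0.3035]
tool_rot: [0.995, -0.097, -0.0, 0.0]
ft_force: [0.8, -0.1, 0.0]
grip_width: 0.0299
```

```bash
cat > st.py <<'E'
from h import *
from scipy.spatial.transform import Rotation as Ro
o=bot.get_obs(); O=np.array([.5013,-.0224]); th=np.radians(-11.65)
J=Ro.from_euler('z',th); 
def jig(p): return J.inv().apply(np.array(p)-[*O,0])
Rt=Ro.from_quat(o['tool_rot']); tip=o['eef_pos']+Rt.apply([0,0,bot.tip_reach])
print('t',round(o['clock'],2),'TCPjig',jig(o['eef_pos']).round(4),'tipjig',jig(tip).round(4),'tool z',J.inv().apply(Rt.apply([0,0,1])).round(3),'tool x',J.inv().apply(Rt.apply([1,0,0])).round(3))
print('F jig',J.inv().apply(o['ft_force']).round(2),'w',round(o['grip_width'],4),'reach',bot.tip_reach,'q',o['joint_pos'].round(3))
E
python3 st.py
```

```text
t 1.43 TCPjig [-0.2516  0.2404  0.3035] tipjig [-0.2516  0.2404  0.2309] tool z [-0.    -0.001 -1.   ] tool x [ 1.     0.009 -0.   ]
F jig [0.85 0.03 0.03] w 0.0299 reach 0.0726 q [ 0.716  0.047 -0.225  1.299 -0.     2.481]
```

{"method": "drive_tool", "body": {
  "steps": [0.023, 0.0326, 0, 0, 0, 0.5, 0.3, 0.023, 0.0326, 0, 0, 0, 0, 0.3, 0.023, 0.0326, 0, 0, 0, 0, 0.3, 0.023, 0.0326, 0, 0, 0, 0, 0.3, 0.023, 0.0326, 0, 0, 0, 0, 0.3, 0.023, 0.0326, 0, 0, 0, 0, 0.3, 0.023, 0.0326, 0, 0, 0, 0, 0.3, 0.023, 0.0326, 0, 0, 0, 0, 0.3]
}}

```text
clock: 2.1
eef_pos: [0.4311, -0.029, 0.3037]
tool_rot: [0.995, -0.102, -0.0, -0.0]
ft_force: [1.1, 1.2, -0.3]
grip_width: 0.0299
```

{"method": "drive_tool", "body": {
  "steps": [0.023, 0.0326, 0, 0, 0, 0, 0.3, 0.023, 0.0326, 0, 0, 0, 0, 0.3, 0.023, 0.0326, 0.02, 0, 0, 0, 0.3, 0, 0, 0.04, 0, 0, 0, 0.3, 0, 0, 0.04, 0, 0, 0, 0.3, 0, 0, 0.03, 0, 0, 0, 0.3, 0, 0, 0.02, 0, 0, 0, 0.3, 0, 0, 0, 0, 0, 0, 0.3]
}}

```text
clock: 2.77
eef_pos: [0.474, -0.1335, 0.1501]
tool_rot: [0.995, -0.102, -0.005, -0.001]
ft_force: [-1.3, 0.3, -0.5]
grip_width: 0.0298
```

```bash
python3 st.py; python3 -c "
from h import *
im,d,m=snap('side','s1'); c=im[130:310,170:330,::-1]; cv2.imwrite('pics/s1c.png',cv2.resize(c,None,fx=3.3,fy=3.3,interpolation=cv2.INTER_CUBIC))"
```

```text
t 2.77 TCPjig [-0.0043 -0.1143  0.1501] tipjig [-0.0051 -0.1143  0.0775] tool z [-0.011  0.001 -1.   ] tool x [ 1.    -0.001 -0.011]
F jig [-1.31 -0.01 -0.54] w 0.0298 reach 0.0726 q [-0.274  0.358 -0.261  0.963 -0.     1.501]
```

View pics/s1c.png

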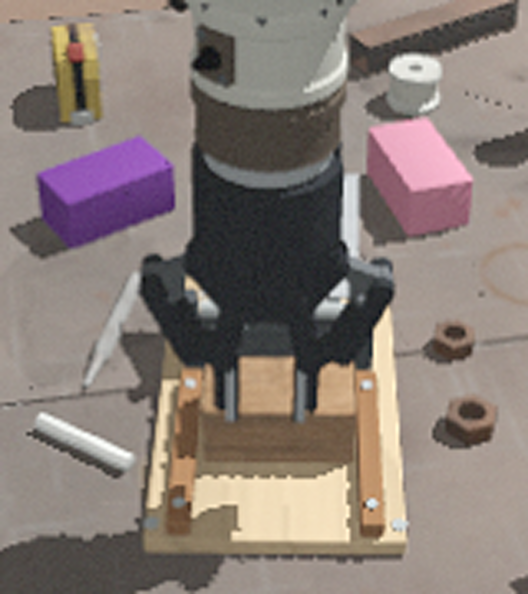

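{"method": "drive_tool", "body": {
  "steps": [0.004, 0, 0.02, 0, 0.6, 0, 0.3, 0, 0, 0.02, 0, 0, 0, 0.3, 0, 0, 0.008, 0, 0, 0, 0.3, 0, -0.004, 0, 0, 0, 0, 0.3, 0, -0.004, 0, 0, 0, 0, 0.3, 0, -0.004, 0, 0, 0, 0, 0.3, 0, -0.004, 0, 0, 0, 0, 0.3, 0, -0.004, 0, 0, 0, 0, 0.3]
}}

```text
clock: 3.48
eef_pos: [0.4871, -0.1158, 0.1088]
tool_rot: [0.995, -0.102, 0.007, 0.002]
ft_force: [-0.7, -2.7, 2.5]
grip_width: 0.0297
```

{"method": "drive_tool", "body": {
  "steps": [0, -0.004, 0, 0, 0, 0, 0.3, 0, -0.004, 0, 0, 0, 0, 0.3, 0, -0.004, 0, 0, 0, 0, 0.3, 0, -0.004, 0, 0, 0, 0, 0.3, 0, 0, 0, 0, 0, 0, 0.3]
}}

```text
clock: 3.9
eef_pos: [0.4894, -0.0989, 0.1072]
tool_rot: [0.995, -0.101, 0.005, 0.0]
ft_force: [-0.5, -0.4, 1.7]
grip_width: 0.0299
```

```bash
python3 st.py; python3 -c "
from h import *
im,d,m=snap('side','s2'); c=im[130:310,170:330,::-1]; cv2.imwrite('pics/s2c.png',cv2.resize(c,None,fx=3.3,fy=3.3,interpolation=cv2.INTER_CUBIC))"
```

```text
t 3.9 TCPjig [ 0.0038 -0.0774  0.1072] tipjig [ 0.0046 -0.0773  0.0346] tool z [ 0.01   0.001 -1.   ] tool x [1.   0.   0.01]
F jig [-0.43 -0.54  1.7 ] w 0.0299 reach 0.0726 q [-2.000e-01  4.120e-01 -3.130e-01  8.360e-01  1.000e-03  1.574e+00]
```

View pics/s2c.png

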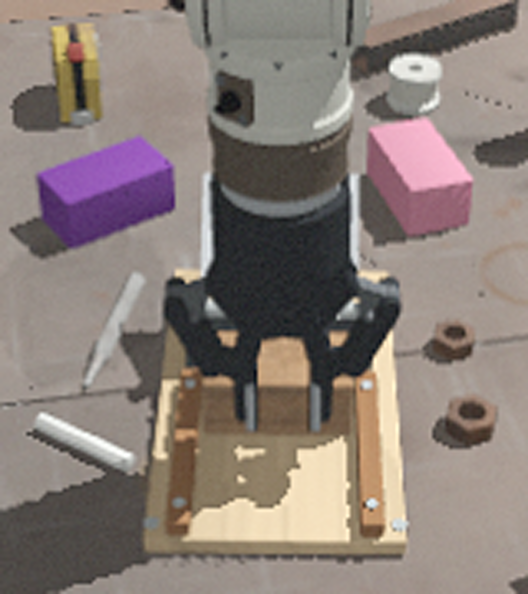

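{"method": "drive_tool", "body": {
  "steps": [0, -0.003, 0, 0, 0, 0, 0.3, 0, -0.003, 0, 0, 0, 0, 0.3, 0, -0.002, 0, 0, 0, 0, 0.3, 0, 0, 0, 0, 0, 0, 0.3]
}}

```text
clock: 4.28
eef_pos: [0.4907, -0.0914, 0.107]
tool_rot: [0.995, -0.102, 0.005, 0.0]
ft_force: [-0.2, 0.3, 0.1]
grip_width: 0.0299
```

{"method": "drive_tool", "body": {
  "steps": [0, -0.002, 0, 0, 0, 0, 0.3, 0, 0, 0, 0, 0, 0, 0.3, 0, 0, 0, 0, 0, 0, 0.3]
}}

```text
clock: 4.53
eef_pos: [0.4913, -0.0898, 0.1071]
tool_rot: [0.995, -0.102, 0.005, 0.0]
ft_force: [0.8, -0.7, -0.0]
grip_width: 0.0293
```

```bash
python3 st.py
```

```text
t 4.53 TCPjig [ 0.0038 -0.068   0.1071] tipjig [ 0.0045 -0.068   0.0345] tool z [ 0.01   0.001 -1.   ] tool x [ 1.    -0.001  0.01 ]
F jig [ 0.87 -0.51 -0.05] w 0.0293 reach 0.0726 q [-0.181  0.412 -0.312  0.836  0.     1.594]
```

{"method": "drive_tool", "body": {
  "steps": [0, -0.002, 0, 0, 0, 0, 0.3, 0, 0, 0, 0, 0, 0, 0.3]
}}

```text
clock: 4.7
eef_pos: [0.4913, -0.089, 0.1072]
tool_rot: [0.995, -0.102, 0.005, 0.002]
ft_force: [-1.2, -4.9, 0.5]
grip_width: 0.0301
```

{"method": "drive_tool", "body": {
  "steps": [0, -0.002, 0, 0, 0, 0, 0.3, 0, 0, 0, 0, 0, 0, 0.3]
}}

```text
clock: 4.87
eef_pos: [0.4913, -0.0887, 0.1073]
tool_rot: [0.995, -0.103, 0.005, 0.004]
ft_force: [-3.3, -10.9, 1.2]
grip_width: 0.0302
```

{"method": "drive_tool", "body": {
  "steps": [0, -0.001, 0, 0, 0, 0, 0.3, 0, 0, 0, 0, 0, 0, 0.3]
}}

```text
clock: 5.03
eef_pos: [0.4914, -0.0886, 0.1073]
tool_rot: [0.995, -0.103, 0.005, 0.005]
ft_force: [-3.4, -13.4, 1.3]
grip_width: 0.0299
```

```bash
python3 st.py; python3 -c "
from h import *
im,d,m=snap('side','s3'); c=im[130:310,170:330,::-1]; cv2.imwrite('pics/s3c.png',cv2.resize(c,None,fx=3.3,fy=3.3,interpolation=cv2.INTER_CUBIC))"
```

```text
t 5.03 TCPjig [ 0.0037 -0.0668  0.1073] tipjig [ 0.0044 -0.0675  0.0347] tool z [ 0.01  -0.009 -1.   ] tool x [ 1.    -0.004  0.01 ]
F jig [ -0.67 -13.8    1.27] w 0.0299 reach 0.0726 q [-0.174  0.412 -0.312  0.837 -0.009  1.604]
```

View pics/s3c.png

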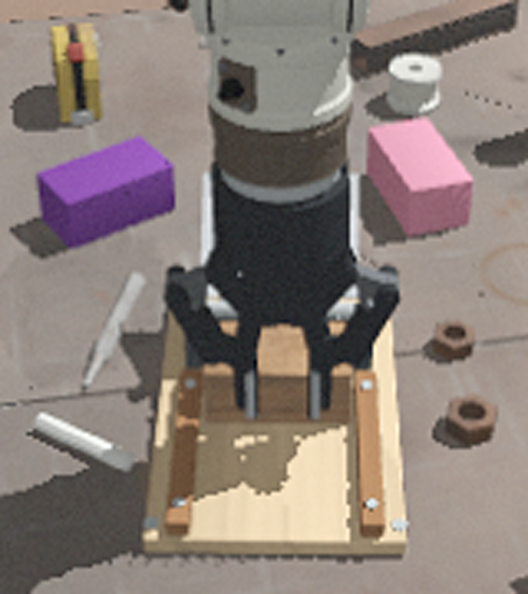

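{"method": "drive_tool", "body": {
  "steps": [0, 0.008, 0, 0, 0, 0, 0.3, 0, 0.02, 0, 0, 0, 0, 0.3, 0, 0, -0.03, 0, 0, 0, 0.5, 0, 0, -0.04, 0, 0, 0, 1, 0, 0, -0.04, 0, 0, 0, 1, -0.04, 0, -0.01, 0, 0, 0, 1, -0.04, 0, 0, 0, 0, 0, 1, -0.04, 0, 0, 0, 0, 0, 1]
}}

```text
clock: 5.75
eef_pos: [0.3679, -0.0876, 0.2272]
tool_rot: [0.995, -0.102, 0.007, -0.0]
ft_force: [-0.1, 0.1, 0.2]
grip_width: -0.0
```

{"method": "drive_tool", "body": {
  "steps": [-0.03, -0.028, 0, 0, 0, 0, 1, -0.03, -0.028, 0, 0, 0, 0, 1, 0, -0.04, 0, 0, 0, 0, 1, 0, -0.04, 0, 0, 0, 0, 1, 0, -0.04, 0, 0, 0, 0, 1, 0, -0.04, 0, 0, 0, 0, 1]
}}

```text
clock: 6.25
eef_pos: [0.3527, 0.138, 0.226]
tool_rot: [0.995, -0.102, 0.006, -0.001]
ft_force: [0.6, -0.3, 0.6]
grip_width: -0.0001
```

```bash
python3 st.py; python3 -c "
from h import *
im,d,m=snap('top','t4'); c=im[150:260,235:365,::-1]; cv2.imwrite('pics/t4c.png',cv2.resize(c,None,fx=5,fy=5,interpolation=cv2.INTER_CUBIC))
im,d,m=snap('side','s4'); c=im[130:310,170:330,::-1]; cv2.imwrite('pics/s4c.png',cv2.resize(c,None,fx=3.3,fy=3.3,interpolation=cv2.INTER_CUBIC))"
```

```text
t 6.25 TCPjig [-0.1779  0.1271  0.226 ] tipjig [-0.1771  0.1272  0.1534] tool z [ 0.012  0.002 -1.   ] tool x [ 1.    -0.001  0.012]
F jig [ 0.63 -0.19  0.63] w -0.0001 reach 0.0726 q [ 0.375  0.051 -0.434  1.076 -0.004  2.15 ]
```

View pics/s4c.png

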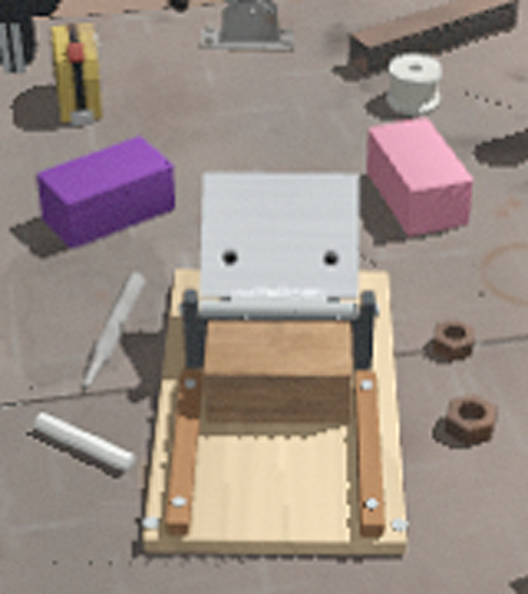

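View pics/t4c.png

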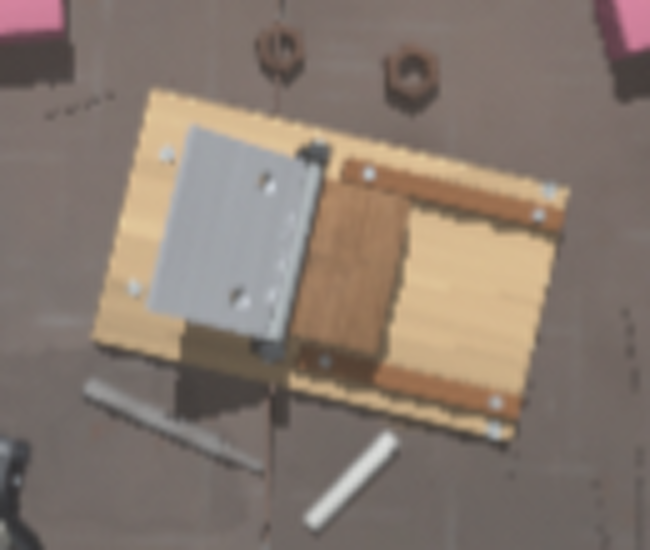

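```bash
python3 - <<'E'
from h import *
o=np.array([.5013,-.0224]);th=np.radians(-11.65);R=np.array([[np.cos(th),-np.sin(th)],[np.sin(th),np.cos(th)]])
im,d,m=load('t4'); B=onplane(m,(np.array([(410,203),(384,355)])+.5)/5-.5+[235,150],.054); print(((B[:,:2]-o)@R).round(4))
for nm in('t4','s4'):
    im,d,m=load(nm); v,u=np.mgrid[0:384,0:512]; X=cloud(d,m,np.c_[u.ravel(),v.ravel()]); q=(X[:,:2]-o)@R; z=X[:,2]
    for a in(-.04,-.02,0,.02,.04):
        s=(abs(q[:,0]-a)<.006)&(q[:,1]<-.02)&(q[:,1]>-.15)&(z>.045)&(z<.065); print(nm,a,q[s,1].min().round(4),end=' ')
    print()
E
```

```text
[[ 0.042  -0.0563]
 [-0.0434 -0.0609]]
t4 -0.04 -0.0568 t4 -0.02 -0.0578 t4 0 -0.0571 t4 0.02 -0.0577 t4 0.04 -0.0573 
s4 -0.04 -0.06 s4 -0.02 -0.0605 s4 0 -0.0608 s4 0.02 -0.0599 s4 0.04 -0.0602
```

{"method": "drive_tool", "body": {
  "steps": [0.036, -0.012, 0, 0, 0, 0, 1, 0.036, -0.012, 0, 0, 0, 0, 1, 0.036, -0.012, 0, 0, 0, 0, 1, 0.036, -0.012, 0, 0, 0, 0, 1, 0.034, -0.013, 0, 0, 0, 0, 1, 0, 0, 0, -6.9, 0, 0, 1, 0, 0, 0, -6.9, 0, 0, 1, 0, 0, 0, -6.9, 0, 0, 1]
}}

```text
clock: 7.02
eef_pos: [0.5404, 0.158, 0.2278]
tool_rot: [0.978, -0.102, -0.013, 0.181]
ft_force: [-0.7, -0.2, -0.8]
grip_width: 0.0001
```

{"method": "drive_tool", "body": {
  "steps": [0, 0, 0, -6.9, 0, 0, 1, 0, 0, 0, -6.9, 0, 0, 1, 0, 0, 0, -6.9, 0, 0, 1, 0, 0, 0, -6.9, 0, 0, 1, 0, 0, 0, -6.9, 0, 0, 1, 0, 0, 0, 0, 0, 0, 1]
}}

```text
clock: 7.52
eef_pos: [0.5383, 0.16, 0.2202]
tool_rot: [0.879, -0.089, -0.048, 0.466]
ft_force: [-0.8, -0.1, -2.4]
grip_width: -0.0002
```

```bash
python3 st.py
```

```text
t 7.52 TCPjig [-0.0005  0.1861  0.2202] tipjig [-0.0006  0.126   0.1794] tool z [-0.001 -0.827 -0.562] tool x [ 1.    -0.    -0.002]
F jig [-0.8  -0.28 -2.36] w -0.0002 reach 0.0726 q [ 0.541  0.873  0.498  1.981 -0.653  2.593]
```

{"method": "drive_tool", "body": {
  "steps": [0, -0.017, 0.0115, 0, 0, 0, 1, 0, -0.017, 0.0115, 0, 0, 0, 1, 0, -0.017, 0.0115, 0, 0, 0, 1, 0, 0, 0, 0, 0, 0, 1, 0, 0, 0, 0, 0, 0, 1]
}}

```text
clock: 7.93
eef_pos: [0.5402, 0.1589, 0.166]
tool_rot: [0.882, -0.093, -0.044, 0.461]
ft_force: [0.2, -0.0, 0.8]
grip_width: -0.0001
```

```bash
python3 st.py
```

```text
t 7.93 TCPjig [0.0015 0.1854 0.166 ] tipjig [0.0017 0.1258 0.1245] tool z [ 0.003 -0.821 -0.572] tool x [ 1.    -0.002  0.009]
F jig [0.21 0.03 0.85] w -0.0001 reach 0.0726 q [ 0.538  0.915  0.443  1.867 -0.653  2.591]
```

{"method": "drive_tool", "body": {
  "steps": [0, -0.0085, 0, 0, 0, 0, 1, 0, 0, 0.018, 0, 0, 0, 1, 0, 0, 0.018, 0, 0, 0, 1, 0, 0, 0.018, 0, 0, 0, 1, 0, 0, 0.018, 0, 0, 0, 1, 0, 0, 0, 0, 0, 0, 1]
}}

```text
clock: 8.43
eef_pos: [0.5292, 0.1046, 0.1176]
tool_rot: [0.881, -0.094, -0.044, 0.461]
ft_force: [-0.6, 0.5, 0.5]
grip_width: -0.0005
```

```bash
python3 st.py;  python3 -c "
from h import *
im,d,m=snap('side','s5'); c=im[130:310,170:330,::-1]; cv2.imwrite('pics/s5c.png',cv2.resize(c,None,fx=3.3,fy=3.3,interpolation=cv2.INTER_CUBIC))"
```

```text
t 8.43 TCPjig [0.0017 0.13   0.1176] tipjig [0.0019 0.0704 0.0761] tool z [ 0.002 -0.821 -0.571] tool x [ 1.    -0.004  0.009]
F jig [-0.7   0.41  0.47] w -0.0005 reach 0.0726 q [ 0.473  0.894  0.261  1.67  -0.697  2.532]
```

View pics/s5c.png

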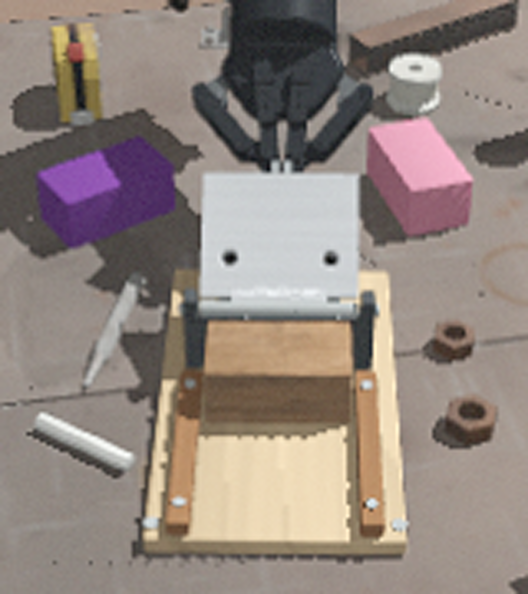

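```bash
cat > plan.py <<'E'
import sys; import numpy as np
exec(open('st.py').read())
# args: r theta_start theta_end nrows tau_end [push]
r,t1,n,tau1=float(sys.argv[1]),float(sys.argv[2]),int(sys.argv[3]),float(sys.argv[4]); t0=float(sys.argv[5]); push=float(sys.argv[6]) if len(sys.argv)>6 else 0
tz=J.inv().apply(Rt.apply([0,0,1])); tau0=np.degrees(np.arctan2(-tz[1],-tz[2]))
def tcp(th,tau):
    th,tau=np.radians(th),np.radians(tau); C=np.array([r*np.cos(th),.0565+r*np.sin(th)])+(.0025-push)*np.array([np.sin(th),-np.cos(th)])
    g=np.array([-np.cos(tau),np.sin(tau)]); f=np.array([-np.sin(tau),-np.cos(tau)])
    return C-.011*g-.0726*f
p=jig(o['eef_pos'])[1:]; tau=tau0
print('tau0',tau0,'want',tcp(t0,tau0).round(4),'have',p.round(4))
for i in range(1,n+1):
    th=t0+(t1-t0)*i/n; tn=tau0+(tau1-tau0)*i/n; q=tcp(th,tn); a=np.radians(tau); dv=q-p
    print('th %.1f'%th,'y %.4f z %.4f rx %.2f'%(dv@[-np.cos(a),np.sin(a)],dv@[-np.sin(a),-np.cos(a)],tau-tn)); p=q;tau=tn
E
python3 plan.py .065 56 8 40 36
```

```text
t 8.48 TCPjig [0.002  0.1313 0.1184] tipjig [0.0023 0.0717 0.0769] tool z [ 0.004 -0.821 -0.571] tool x [ 1.    -0.003  0.011]
F jig [ 0.65 -0.13  0.19] w 0.0002 reach 0.0726 q [ 0.475  0.894  0.264  1.672 -0.696  2.533]
tau0 55.15011179946102 want [0.1199 0.1251] have [0.1313 0.1184]
th 38.5 y 0.0172 z 0.0052 rx 1.89
th 41.0 y 0.0052 z -0.0003 rx 1.89
th 43.5 y 0.0052 z -0.0003 rx 1.89
th 46.0 y 0.0052 z -0.0002 rx 1.89
th 48.5 y 0.0052 z -0.0002 rx 1.89
th 51.0 y 0.0052 z -0.0002 rx 1.89
th 53.5 y 0.0052 z -0.0001 rx 1.89
th 56.0 y 0.0052 z -0.0001 rx 1.89
```

{"method": "drive_tool", "body": {
  "steps": [0, 0.004, 0.002, 0, 0, 0, 1, 0, 0.004, 0.002, 0, 0, 0, 1, 0, 0.004, 0.001, 0, 0, 0, 1, 0, 0.005, 0, 1.9, 0, 0, 1, 0, 0.005, 0, 1.9, 0, 0, 1, 0, 0.005, 0, 1.9, 0, 0, 1, 0, 0.005, 0, 1.9, 0, 0, 1, 0, 0.005, 0, 1.9, 0, 0, 1]
}}

```text
clock: 9.15
eef_pos: [0.5246, 0.0819, 0.1449]
tool_rot: [0.917, -0.096, -0.034, 0.385]
ft_force: [0.6, 3.4, -0.9]
grip_width: 0.0002
```

```bash
python3 st.py;  python3 -c "
from h import *
im,d,m=snap('side','s6'); c=im[130:310,170:330,::-1]; cv2.imwrite('pics/s6c.png',cv2.resize(c,None,fx=3.3,fy=3.3,interpolation=cv2.INTER_CUBIC))"
```

```text
t 9.15 TCPjig [0.0018 0.1069 0.1449] tipjig [0.0024 0.0551 0.094 ] tool z [ 0.008 -0.713 -0.701] tool x [ 1.    -0.     0.012]
F jig [-0.07  3.43 -0.88] w 0.0002 reach 0.0726 q [ 0.413  0.731  0.135  1.498 -0.627  2.365]
```

View pics/s6c.png

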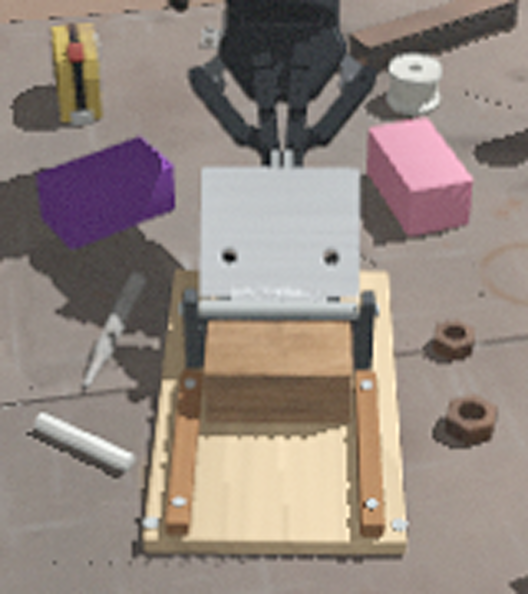

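```bash
python3 plan.py .065 66 8 28 46 .001
```

```text
t 9.2 TCPjig [0.0023 0.1059 0.1466] tipjig [0.0029 0.0543 0.0956] tool z [ 0.009 -0.712 -0.703] tool x [ 1.    -0.001  0.014]
F jig [-0.48 -0.4  -0.97] w -0.0002 reach 0.0726 q [ 0.411  0.728  0.134  1.498 -0.627  2.364]
tau0 45.36323337852074 want [0.1056 0.1454] have [0.1059 0.1466]
th 48.5 y 0.0050 z 0.0007 rx 2.17
th 51.0 y 0.0056 z -0.0003 rx 2.17
th 53.5 y 0.0056 z -0.0003 rx 2.17
th 56.0 y 0.0056 z -0.0003 rx 2.17
th 58.5 y 0.0056 z -0.0002 rx 2.17
th 61.0 y 0.0056 z -0.0002 rx 2.17
th 63.5 y 0.0056 z -0.0002 rx 2.17
th 66.0 y 0.0056 z -0.0002 rx 2.17
```

{"method": "drive_tool", "body": {
  "steps": [0, 0.0055, 0, 2.2, 0, 0, 1, 0, 0.0055, 0, 2.2, 0, 0, 1, 0, 0.0055, 0, 2.2, 0, 0, 1, 0, 0.0055, 0, 2.2, 0, 0, 1, 0, 0.0055, 0, 2.2, 0, 0, 1, 0, 0.0055, 0, 2.2, 0, 0, 1, 0, 0.0055, 0, 2.2, 0, 0, 1, 0, 0.0055, 0, 2.2, 0, 0, 1]
}}

```text
clock: 9.87
eef_pos: [0.5174, 0.0479, 0.1721]
tool_rot: [0.965, -0.1, -0.019, 0.24]
ft_force: [-0.6, 2.5, -0.1]
grip_width: 0.0003
```

```bash
python3 plan.py .065 86 8 10 66 .001; python3 -c "
from h import *
im,d,m=snap('side','s7'); c=im[130:310,170:330,::-1]; cv2.imwrite('pics/s7c.png',cv2.resize(c,None,fx=3.3,fy=3.3,interpolation=cv2.INTER_CUBIC))"
```

```text
t 9.87 TCPjig [0.0016 0.0721 0.1721] tipjig [0.0024 0.0381 0.1079] tool z [ 0.011 -0.468 -0.884] tool x [1.    0.    0.012]
F jig [-1.13  2.37 -0.11] w 0.0003 reach 0.0726 q [ 0.28   0.514 -0.029  1.259 -0.433  2.108]
tau0 27.90961037488041 want [0.0715 0.1743] have [0.0721 0.1721]
th 68.5 y 0.0072 z -0.0018 rx 2.24
th 71.0 y 0.0057 z -0.0002 rx 2.24
th 73.5 y 0.0057 z -0.0002 rx 2.24
th 76.0 y 0.0057 z -0.0001 rx 2.24
th 78.5 y 0.0057 z -0.0001 rx 2.24
th 81.0 y 0.0057 z -0.0001 rx 2.24
th 83.5 y 0.0057 z -0.0001 rx 2.24
th 86.0 y 0.0057 z -0.0001 rx 2.24
```

View pics/s7c.png

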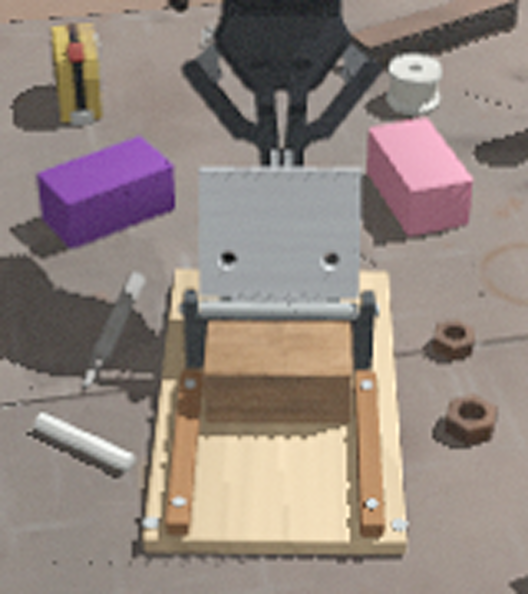

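{"method": "drive_tool", "body": {
  "steps": [0, 0.006, -0.001, 2.2, 0, 0, 1, 0, 0.006, -0.0005, 2.2, 0, 0, 1, 0, 0.0058, 0, 2.2, 0, 0, 1, 0, 0.0058, 0, 2.2, 0, 0, 1, 0, 0.0058, 0, 2.2, 0, 0, 1, 0, 0.0058, 0, 2.2, 0, 0, 1, 0, 0.0058, 0, 2.2, 0, 0, 1, 0, 0.0058, 0, 2.2, 0, 0, 1]
}}

```text
clock: 10.58
eef_pos: [0.5081, 0.0054, 0.189]
tool_rot: [0.991, -0.102, -0.004, 0.091]
ft_force: [0.3, 2.2, -1.9]
grip_width: 0.0001
```

```bash
python3 plan.py .065 106 8 0 86 .001
```

```text
t 10.58 TCPjig [0.0011 0.0286 0.189 ] tipjig [0.0018 0.0155 0.1176] tool z [ 0.01  -0.181 -0.984] tool x [ 1.   -0.    0.01]
F jig [-0.13  2.18 -1.94] w 0.0001 reach 0.0726 q [ 0.091  0.364 -0.147  1.103 -0.177  1.87 ]
tau0 10.400146486038917 want [0.03   0.1907] have [0.0286 0.189 ]
th 88.5 y 0.0035 z -0.0018 rx 1.30
th 91.0 y 0.0045 z 0.0001 rx 1.30
th 93.5 y 0.0045 z 0.0002 rx 1.30
th 96.0 y 0.0044 z 0.0003 rx 1.30
th 98.5 y 0.0044 z 0.0003 rx 1.30
th 101.0 y 0.0044 z 0.0004 rx 1.30
th 103.5 y 0.0044 z 0.0004 rx 1.30
th 106.0 y 0.0044 z 0.0005 rx 1.30
```

{"method": "drive_tool", "body": {
  "steps": [0, 0.004, -0.001, 1.3, 0, 0, 1, 0, 0.0045, 0, 1.3, 0, 0, 1, 0, 0.0045, 0, 1.3, 0, 0, 1, 0, 0.0045, 0.0002, 1.3, 0, 0, 1, 0, 0.0044, 0.0003, 1.3, 0, 0, 1, 0, 0.0044, 0.0004, 1.3, 0, 0, 1, 0, 0.0044, 0.0004, 1.3, 0, 0, 1, 0, 0.0044, 0.0005, 1.3, 0, 0, 1]
}}

```text
clock: 11.25
eef_pos: [0.5008, -0.0296, 0.1914]
tool_rot: [0.995, -0.102, 0.005, 0.0]
ft_force: [0.8, 2.2, -0.8]
grip_width: 0.0001
```

```bash
python3 plan.py .065 126 8 0 106 .001; python3 -c "
from h import *
im,d,m=snap('side','s8'); c=im[130:310,170:330,::-1]; cv2.imwrite('pics/s8c.png',cv2.resize(c,None,fx=3.3,fy=3.3,interpolation=cv2.INTER_CUBIC))"
```

```text
t 11.25 TCPjig [ 0.0009 -0.0071  0.1914] tipjig [ 0.0017 -0.0071  0.1188] tool z [ 0.01  0.   -1.  ] tool x [ 1.    -0.001  0.01 ]
F jig [ 0.38  2.33 -0.84] w 0.0001 reach 0.0726 q [-5.800e-02  3.170e-01 -1.980e-01  1.046e+00 -1.000e-03  1.717e+00]
tau0 -0.020303521134281514 want [-0.0055  0.192 ] have [-0.0071  0.1914]
th 108.5 y 0.0011 z 0.0002 rx -0.00
th 111.0 y 0.0027 z 0.0009 rx -0.00
th 113.5 y 0.0026 z 0.0010 rx -0.00
th 116.0 y 0.0026 z 0.0011 rx -0.00
th 118.5 y 0.0025 z 0.0012 rx -0.00
th 121.0 y 0.0025 z 0.0014 rx -0.00
th 123.5 y 0.0024 z 0.0015 rx -0.00
th 126.0 y 0.0024 z 0.0016 rx -0.00
```

View pics/s8c.png

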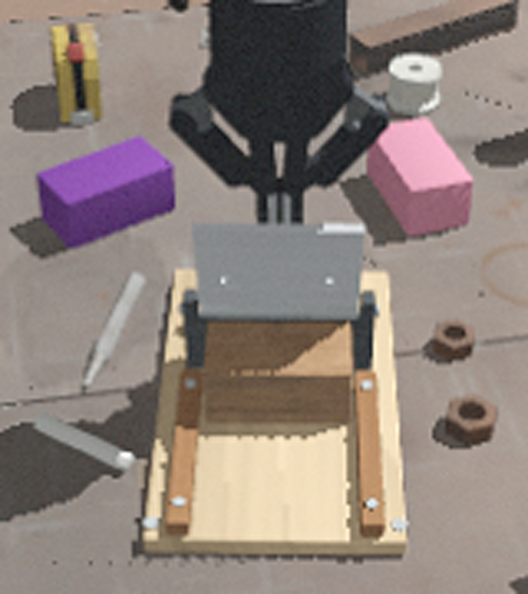

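{"method": "drive_tool", "body": {
  "steps": [0, 0.0022, 0.0006, 0, 0, 0, 1, 0, 0.0026, 0.0009, 0, 0, 0, 1, 0, 0.0026, 0.001, 0, 0, 0, 1, 0, 0.0026, 0.0011, 0, 0, 0, 1, 0, 0.0025, 0.0012, 0, 0, 0, 1, 0, 0.0025, 0.0014, 0, 0, 0, 1, 0, 0.0024, 0.0015, 0, 0, 0, 1, 0, 0.0024, 0.0016, 0, 0, 0, 1]
}}

```text
clock: 11.97
eef_pos: [0.4969, -0.0488, 0.1821]
tool_rot: [0.995, -0.102, 0.005, 0.001]
ft_force: [0.0, 0.9, 0.1]
grip_width: 0.0005
```

```bash
python3 plan.py .065 152 8 0 129 .001
```

```text
t 11.97 TCPjig [ 0.0011 -0.0267  0.1821] tipjig [ 0.0018 -0.0268  0.1095] tool z [ 0.01  -0.002 -1.   ] tool x [ 1.    -0.001  0.01 ]
F jig [-0.18  0.93  0.13] w 0.0005 reach 0.0726 q [-0.096  0.322 -0.218  1.021 -0.003  1.678]
tau0 0.11148803170314633 want [-0.0286  0.1805] have [-0.0267  0.1821]
th 131.9 y 0.0044 z 0.0036 rx 0.01
th 134.8 y 0.0024 z 0.0022 rx 0.01
th 137.6 y 0.0023 z 0.0023 rx 0.01
th 140.5 y 0.0022 z 0.0024 rx 0.01
th 143.4 y 0.0021 z 0.0025 rx 0.01
th 146.2 y 0.0020 z 0.0026 rx 0.01
th 149.1 y 0.0018 z 0.0027 rx 0.01
th 152.0 y 0.0017 z 0.0028 rx 0.01
```

{"method": "drive_tool", "body": {
  "steps": [0, 0.003, 0.0024, 0, 0, 0, 1, 0, 0.0026, 0.0024, 0, 0, 0, 1, 0, 0.0024, 0.0024, 0, 0, 0, 1, 0, 0.0023, 0.0025, 0, 0, 0, 1, 0, 0.0022, 0.0026, 0, 0, 0, 1, 0, 0.002, 0.0027, 0, 0, 0, 1, 0, 0.0018, 0.0028, 0, 0, 0, 1, 0, 0.0017, 0.0028, 0, 0, 0, 1]
}}

```text
clock: 12.63
eef_pos: [0.4937, -0.0666, 0.1615]
tool_rot: [0.995, -0.102, 0.005, 0.002]
ft_force: [0.3, -0.1, 2.0]
grip_width: -0.0002
```

```bash
python3 plan.py .065 175 8 0 152 .001; python3 -c "
from h import *
im,d,m=snap('side','s9'); c=im[130:310,170:330,::-1]; cv2.imwrite('pics/s9c.png',cv2.resize(c,None,fx=3.3,fy=3.3,interpolation=cv2.INTER_CUBIC))"
```

```text
t 12.63 TCPjig [ 0.0015 -0.0448  0.1615] tipjig [ 0.0023 -0.045   0.0889] tool z [ 0.011 -0.002 -1.   ] tool x [ 1.    -0.001  0.011]
F jig [ 0.29 -0.09  2.03] w -0.0002 reach 0.0726 q [-0.133  0.342 -0.25   0.968 -0.003  1.642]
tau0 0.1173876187859662 want [-0.0455  0.1609] have [-0.0448  0.1615]
th 154.9 y 0.0022 z 0.0034 rx 0.01
th 157.8 y 0.0014 z 0.0030 rx 0.01
th 160.6 y 0.0012 z 0.0030 rx 0.01
th 163.5 y 0.0011 z 0.0031 rx 0.01
th 166.4 y 0.0009 z 0.0031 rx 0.01
th 169.2 y 0.0008 z 0.0032 rx 0.01
th 172.1 y 0.0006 z 0.0032 rx 0.01
th 175.0 y 0.0005 z 0.0032 rx 0.01
```

View pics/s9c.png

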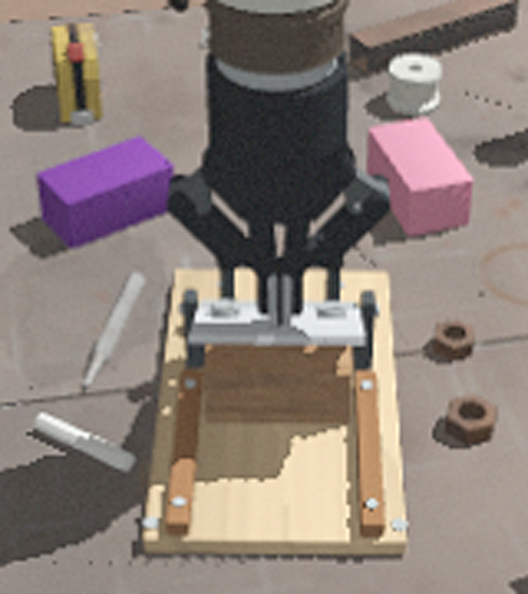

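{"method": "drive_tool", "body": {
  "steps": [0, 0.0014, 0.003, 0, 0, 0, 1, 0, 0.0014, 0.003, 0, 0, 0, 1, 0, 0.0012, 0.003, 0, 0, 0, 1, 0, 0.0011, 0.003, 0, 0, 0, 1, 0, 0.0009, 0.003, 0, 0, 0, 1, 0, 0.0008, 0.003, 0, 0, 0, 1, 0, 0.0006, 0.0025, 0, 0, 0, 1, 0, 0.0004, 0.002, 0, 0, 0, 1]
}}

```text
clock: 13.35
eef_pos: [0.4922, -0.0741, 0.1388]
tool_rot: [0.995, -0.102, 0.005, 0.001]
ft_force: [-1.0, -0.8, 1.1]
grip_width: 0.0002
```

```bash
python3 st.py
```

```text
t 13.35 TCPjig [ 0.0015 -0.0524  0.1388] tipjig [ 0.0022 -0.0526  0.0662] tool z [ 0.01  -0.002 -1.   ] tool x [ 1.    -0.001  0.01 ]
F jig [-0.77 -0.96  1.07] w 0.0002 reach 0.0726 q [-0.148  0.368 -0.28   0.913 -0.002  1.627]
```

{"method": "drive_tool", "body": {
  "steps": [0, 0, 0.0015, 0, 0, 0, 1, 0, 0, 0.0015, 0, 0, 0, 1, 0, 0, 0.0015, 0, 0, 0, 1, 0, 0, 0.001, 0, 0, 0, 1, 0, 0, 0.001, 0, 0, 0, 1, 0, 0, 0, 0, 0, 0, 1]
}}

```text
clock: 13.85
eef_pos: [0.4923, -0.0739, 0.1325]
tool_rot: [0.995, -0.102, 0.005, 0.001]
ft_force: [0.0, 1.3, 0.3]
grip_width: -0.0
```

{"method": "drive_tool", "body": {
  "steps": [0, 0, 0.001, 0, 0, 0, 1, 0, 0, 0.001, 0, 0, 0, 1, 0, 0, 0, 0, 0, 0, 1]
}}

```text
clock: 14.1
eef_pos: [0.4923, -0.0739, 0.1316]
tool_rot: [0.995, -0.102, 0.005, 0.001]
ft_force: [-3.2, -0.1, 8.8]
grip_width: -0.0001
```

```bash
python3 st.py
```

```text
t 14.1 TCPjig [ 0.0016 -0.0523  0.1316] tipjig [ 0.0024 -0.0524  0.059 ] tool z [ 0.011 -0.002 -1.   ] tool x [ 1.    -0.001  0.011]
F jig [-3.08 -0.72  8.8 ] w -0.0001 reach 0.0726 q [-0.148  0.377 -0.289  0.894 -0.002  1.627]
```

{"method": "drive_tool", "body": {
  "steps": [0, 0, 0.001, 0, 0, 0, 1, 0, 0, 0, 0, 0, 0, 1, 0, 0, 0, 0, 0, 0, 1]
}}

```text
clock: 14.35
eef_pos: [0.4923, -0.0739, 0.1316]
tool_rot: [0.995, -0.102, 0.006, 0.001]
ft_force: [-5.7, 1.4, 14.2]
grip_width: 0.0002
```

{"method": "drive_tool", "body": {
  "steps": [0, 0, -0.004, 0, 0, 0, 1, 0, 0, -0.01, 0, 0, 0, 1, 0, 0, -0.03, 0, 0, 0, 1, 0, 0, -0.04, 0, 0, 0, 1, -0.03, 0, -0.025, 0, 0, 0, 1, -0.04, 0, 0, 0, 0, 0, 1, -0.04, 0, 0, 0, 0, 0, 1, -0.04, 0, 0, 0, 0, 0, 1]
}}

```text
clock: 15.02
eef_pos: [0.3432, -0.0428, 0.2377]
tool_rot: [0.995, -0.102, 0.006, 0.001]
ft_force: [0.1, 1.2, 0.6]
grip_width: -0.0001
```

```bash
python3 st.py;  cat > fin.py <<'E'
from h import *
o=np.array([.5013,-.0224]);th=np.radians(-11.65);R=np.array([[np.cos(th),-np.sin(th)],[np.sin(th),np.cos(th)]])
for n,f,y0,y1,x0,x1,k in(('top','t10',130,265,215,375,4),('side','s10',130,310,170,330,3.3)):
    im,d,m=snap(n,f); cv2.imwrite(f'pics/{f}c.png',cv2.resize(im[y0:y1,x0:x1,::-1],None,fx=k,fy=k,interpolation=cv2.INTER_CUBIC))
    v,u=np.mgrid[0:384,0:512]; X=cloud(d,m,np.c_[u.ravel(),v.ravel()]); q=(X[:,:2]-o)@R; z=X[:,2]
    s=(abs(q[:,0])<.02)&(q[:,1]<-.015)&(q[:,1]>-.085)&(z>.04); A=np.polyfit(q[s,1],z[s],1); print(n,s.sum(),'tilt deg',np.degrees(np.arctan(A[0])).round(2),'z at -.05',np.polyval(A,-.05).round(4))
    s=(abs(q[:,0])<.03)&(q[:,1]<-.015)&(q[:,1]>-.13)&(z>.045); print('edge y',q[s,1].min().round(4))
E
python3 fin.py
```

```text
t 15.02 TCPjig [-0.1507 -0.052   0.2377] tipjig [-0.1499 -0.052   0.1652] tool z [ 0.012 -0.001 -1.   ] tool x [ 1.    -0.001  0.012]
F jig [-0.14  1.19  0.65] w -0.0001 reach 0.0726 q [-0.123 -0.028 -0.48   1.107 -0.002  1.652]
top 364 tilt deg 0.24 z at -.05 0.0596
edge y -0.0897
side 479 tilt deg -0.27 z at -.05 0.0569
edge y -0.0906
```

View pics/s10c.png

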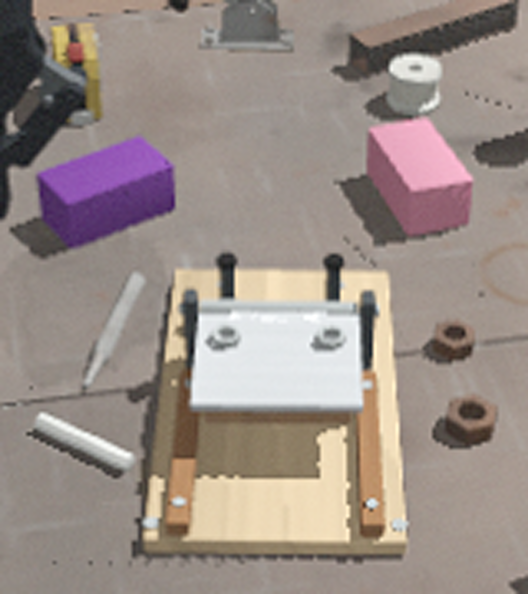

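View pics/t10c.png

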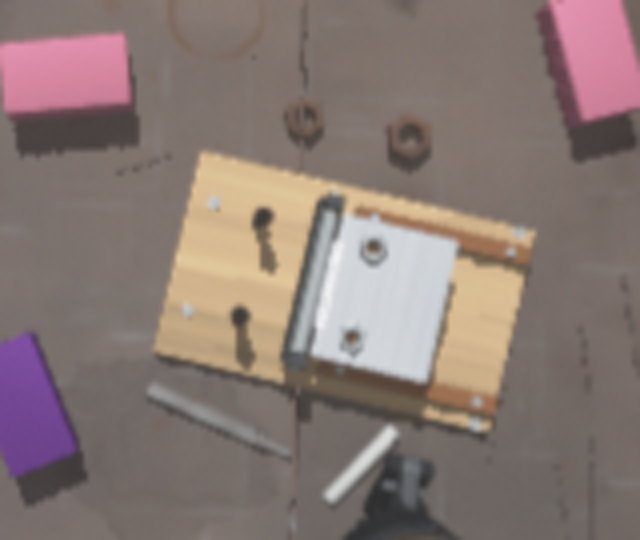

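```bash
python3 - <<'E'
from h import *
o=np.array([.5013,-.0224]);th=np.radians(-11.65);R=np.array([[np.cos(th),-np.sin(th)],[np.sin(th),np.cos(th)]])
for f in('s4','s10'):
    im,d,m=load(f); v,u=np.mgrid[0:384,0:512]; X=cloud(d,m,np.c_[u.ravel(),v.ravel()]); q=(X[:,:2]-o)@R; z=X[:,2]
    for a in(-.03,0,.03):
        s=(abs(q[:,0]-a)<.012)&(q[:,1]<-.04)&(q[:,1]>-.08)&(z>.018)&(z<.042); print(f,a,s.sum(),np.median(q[s,1]).round(4))
job_done()
E
```

```text
s4 -0.03 98 -0.0565
s4 0 98 -0.0568
s4 0.03 96 -0.0572
s10 -0.03 23 -0.0564
s10 0 21 -0.0565
s10 0.03 24 -0.056
the job is handed in; nothing more can be done
```

The block is home against the spine and the template lies flat on it. I handed the job in at about 15 s of the 53 s allowed. The handover gives no verdict, so the result rests on my own checks.

- **Block:** I slid it about 32 mm along the rails until it stopped against the spine, where the push force rose to about 14 N. Its rear face measured at jig y of about -57 mm, against -58 mm nominal, and it was square. It measured the same after the template was down.
- **Template:** I swung it from about 0.62 rad up and over, at roughly 0.5 rad/s with about 2–3 N. I then pressed it down between the bushes to about 14 N, with the tips stopping at 59 mm as expected.
- **Template checks:** After I withdrew the arm, the plate was within about 0.3° of level. Its top measured 59.6 mm in the top view and 56.9 mm in the side view, against 59 mm nominal. The two views disagree by about 2.7 mm, and the same offset showed on the block's top before I moved anything. The free edge measured at jig y of about -90 mm.
- **Small things:** In the last pictures the punch, chalk, nuts, tape measure, line reel and the purple and pink look-alikes appear where they started. I checked these by eye and did not measure them.

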